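# Slide the pepper mill into its sprung-flap dock

## Robot

A 6-joint arm with a two-finger parallel gripper is mounted at the origin on a cart in front of the work surface, level with it; the furniture and walls round the work are solid. World frame = base frame: x ahead of the robot, y to its left, z up, the work surface at z = 0. Lengths are in m, angles in rad, forces in N, time in s.
With the tool pointing down it reaches from about 0.35 to 0.775 m from the base axis. Payload 5.5 kg.
Tool frame: the origin (TCP) lies midway between the tips of the shut fingers; the grasp point (between the pads) lies 19 mm behind it; z points along the fingers, y is the line along which they close (so a half turn about z gives the same grasp; the last joint's range is limited). The gripper opens to 85 mm and grips with 20 to 120 N. Pads are 22 mm wide; open, the fingers measure 114 mm over their backs; the gripper's body (76 mm by 85 mm) begins 54 mm behind the grasp point. The pads swing forward as they close: fully open they stand 13 mm farther back than shut.
Start: joints at [-1.282, 0.313, 0.046, 1.304, 0, 1.431], TCP at [0.239, -0.523, 0.204] pointing down, gripper open.
Joint ranges: [-2.76, 2.76], [-0.86, 1.69], [-1.03, 1.26], [-2.2, 2.34], [-1.47, 1.5], [-3.14, 3.14]. Speed limits (rad/s): [2.57, 2.57, 3.14, 3.14, 3.14, 3.14].

## Interface

Orientations are given as a unit quaternion [w, x, y, z].
In Python, from workcell import env gives the robot as it stands.
- The arm moves only by the tool move_arm, never from a script. Its argument "targets" is a list of rows, each a list of 3 entries, a list of its own where there are three numbers: the shift along the tool's x, y, z in mm, then the turn, a rotation vector about the tool's x, y, z in units of 10 degrees (1.0 is 10 degrees), then the closure, from -1 (fully open) to 1 (shut). In form: [[[dx, dy, dz], [ax, ay, az], gripper], ...]. A call has 1 to 5 rows; each row is the pose to reach, as a shift and turn from the pose commanded when the call began, along the tool's axes at that moment; what a row does not reach only later rows make up. A row lasts 1/8 s, in which the tool goes at most 62.5 mm and 10.7 degrees, less where a joint would pass 70% of its speed; a pose out of reach is approached as far as the arm can. A call with a gripper value outside its range is refused whole. The fingers move at their own pace and stop on an object; "squeeze" is the grip in N (left out, the last holds). Time passes only in rows, so rows that repeat a pose let the fingers close. It gives the time, the measured TCP pose, the force, the opening and the grip force at its end, in the units of the state.
- env.get_state(): the state, without advancing time (a new reading comes with each control period).
- env.read_camera(name): name is "scene" or "side" or "wrist"; returns a dict with "pixels" (384x512x3 uint8, red, green, blue), "fovy" (degrees; the focal length in pixels is half the picture's height over the tangent of half this angle, whatever the lens; pixels are square), "cx", "cy" (the principal point, pixels), "extrinsics" (4x4, takes a point from world to camera coordinates); the wrist camera has in their place "mount" (4x4, takes a point from camera to tool coordinates, whose origin is the TCP and whose axes are the flange's). Camera axes: x right, y up, looking along -z (the intrinsics and any distortion apply to the point x, -y, -z); pixel columns grow to the right and rows downward; lengths in m; the calibration is good to about 2 mm. A picture is of the moment at which its call begins: read the wrist's pose just before it. There is no depth.
- env.hand_in(): hands the job in; it is judged then, once.
Trained networks look in a picture, given as the dict that the camera call returned (one of the last four; its "shot" number tells which), for a name from the list of things; names that differ only in an ending like _2 or _b are one class to them, and where a whole thing is asked for, a point or a joint stands for the part that bears it (a point fixed in the world has none). Each returns a list of dicts, best first, with "confidence" (0 to 1); they miss things now and then, are a little off and sometimes report something else, mostly with a low value. They report only what shows in the picture. A call takes as long as a camera call. They do not tell look-alikes from the thing itself.
- env.spot_in(thing, picture): "centre" ([x, y, z] in m, in world coordinates, good to about 4 mm: the middle of the surface that is visible of it).
- env.regions_of(thing, picture): "mask" (384x512 bool, what is visible of it).
- env.landmark_of(thing, picture): "centre" ([x, y, z] in m, in world coordinates, good to about 4 mm: a listed point, or the origin of a listed thing).
The state is a dict: "clock": time; "joint_pos": joint angles; "qvel": joint speeds; "tau": joint torques, N m; "tcp_pos": TCP position; "orientation": TCP orientation; "wrist_force": force on the tool from outside, world axes, zero at the start; "ft_torque": the same for the moment, N m; "finger_gap": finger opening in m; "grip_force": force on a finger pad.
Only numpy, scipy, OpenCV 4.12 (cv2) and the standard library are available. Lean on these libraries where they do the work, as an engineer would, in place of code of your own. Each camera call takes 0.05 s, during which the arm holds its last target. There are 200 camera calls.

## Task

Put the wooden pepper mill away in its dock: keep it upright, push the sprung flap at the dock's mouth open with it and slide it in along the lane until it is gently pressed home against the sprung pad at the back, somewhere inside. Cushion it on the pad without driving the pad solid or jamming the mill against the dock, leave it standing on the worktop touching the pad, and let the flap swing fully shut behind it. Leave the glasses and the glass cup where they are.

Things in the scene. Friction and masses are not known exactly. Their poses are not given: they have to be found in the camera images.
- mill: Turned dark-wood pepper mill, loose, about 0.4 kg, 172 mm tall. Origin at the centre of its underside, z up. Round barrel 56 mm in diameter from 0 to 86 mm height, a cone from 86 to 100 mm, then a straight round neck 29 mm in diameter from 100 to 166 mm: grip the neck at about 145 mm, which keeps the fingertips above the dock's roof. The two metal bands are only decoration.
- dock: Pale wooden dock fixed to the worktop, no floor, 190 mm long outside, 110 mm high. Origin on the worktop, on the lane's centre line, in the shut flap's plane; x points into the lane, y to the flap's hinge side, z up. Inner faces of the 10 mm walls: y = +40 mm (from x = 8), y = -33 mm (from x = -10), back x = 180. Slide the mill in with its axis on y = 0.
- roof_slot (a point): Front end of the slot in the dock's roof, at the roof's top (dock x = 8, y = 0, z = 110 mm). The slot runs along the lane from y = -20 to +21 mm, open at the mouth; the mill's neck passes along it, the barrel does not fit through. The roof's underside is at 102 mm, so the mill must go in from the mouth, at most 10 mm above the worktop.
- flap (a joint): Sprung steel flap across the dock's mouth, upright hinge at dock x = 0, y = +44 mm; 52 mm long to its tip, from 23 to 87 mm height. 0 rad = shut, grows as it is pushed inward, at most 1.5; it cannot open outward. Opening it takes about 1 to 8 N, more near the hinge. Its spring shuts it once the mill's axis is at least 67 mm inside (dock x).
- pad (a joint): Sprung rubber pad inside, 60 mm wide, 20 to 80 mm high: m pushed in, 0 = relaxed, 0.014 = solid; 0.6 N per mm. Its relaxed face is at dock x = 105 to 137 mm, different each time: feel for it. Pressed home is about 2.5 to 7 N. Once the mill stands released, the pad pushes it back only until friction holds it, still touching.
- short_glass: Bystander: straight clear-amber tumbler 52 mm in diameter, 84 mm tall, to the flap-hinge side of the dock. Origin at the centre of its underside.
- glass_cup: Bystander: small pressed-glass cup with handle, 45x77x51 mm. Origin under the middle of its extent.
- shot_glass: Bystander: small amber tea glass 39 mm in diameter, 52 mm tall, 0.11 to 0.13 m to the -y side of the mill's start. Origin at the centre of its underside.
Mind the look-alikes: they are no part of the job. What is shaped like the mill but orange is not meant.

How it is judged:
On the way, in this order (a step that is already met when the one before it is completed fails the run):
1. the upright mill, in the dock's mouth, holds the flap open (more than 0.5 rad) (value of joint flap above 0.5 rad and x of mill in the frame of dock between -0.01 and 0.06 m and angle between mill's own z axis and vertical below 0.2 rad and contact force between mill and dock above 0.2 N), for 0.1 s.
2. the mill is pressed home against the pad: pad in by more than 4 mm (value of joint pad above 0.004 m and x of mill in the frame of dock above 0.067 m), for 0.2 s.
At the end, for the whole second after the job is handed in: The mill stands released, upright (within 0.06 rad) and at rest on the worktop in the dock's lane, its axis 67 to 130 mm inside the flap's plane and within 20 mm of the lane's centre line; it still touches the pad (pad in by more than 0.4 mm); the flap is shut (under 0.06 rad) (x of mill in the frame of dock between 0.067 and 0.13 m and y of mill in the frame of dock between -0.02 and 0.02 m and height (world z) of mill below 0.004 m and angle between mill's own z axis and vertical below 0.06 rad and value of joint flap below 0.06 rad and value of joint pad above 0.0004 m and linear speed of mill below 0.01 m/s).
It fails at once if the pad is driven solid (more than 12.5 mm in) (value of joint pad above 0.0125 m).
It fails at once if the mill is jammed against the dock or its flap with more than 20 N (contact force between mill and dock above 20 N).
It fails at once if the mill is tipped by more than 0.35 rad (angle between mill's own z axis and vertical above 0.35 rad).
It fails at once if a bystander is moved by more than 20 mm or tipped (distance of any of short_glass, glass_cup, shot_glass from where it was at the start of the episode above 0.02 m or angle between any of short_glass, glass_cup, shot_glass's own z axis and vertical above 0.3 rad).
It also fails if it takes over 64 s, if anything falls off the work surface, if the arm or the gripper's body presses on something with over 40 N, if the wrist force passes 120 N, or if a joint passes its speed limit or range.

## Working session

There is one attempt and no reset: what is moved stays moved. The work goes in short steps, Python scripts to look and compute and a tool call to move; the robot and the scene stay as the last step left them, time stands still between calls to the robot, and variables do not carry over. Pictures are saved under pics/ and viewed, at most 10 in all, crops included, and the job is handed in when it is done.

Besides the shell and the picture viewer there is one more tool, called as name(argument=value, ...), one argument or row to a line, values as JSON. move_arm: Moves the arm, as the interface text tells. Its arguments: {"type":"object","properties":{"targets":{"type":"array","items":{"type":"array"}},"squeeze":{"type":"number"}},"required":["targets"]}

```bash
mkdir -p pics; cat > h.py <<'E'
import numpy as np,cv2
from workcell import env
def look(cam,things,save=None,lms=True):
    p=env.read_camera(cam)
    if save: cv2.imwrite('pics/'+save+'.png',p["pixels"][:,:,::-1])
    for t in things:
        for f in (env.landmark_of,):
            try:
                for r in f(t,p)[:3]: print(cam,t,np.round(r["centre"],4),round(r["confidence"],2))
            except Exception as e: print(t,e)
    return p
E
python3 - <<'E'
from h import *
a=look("scene",["mill","dock","roof_slot","short_glass","glass_cup","shot_glass"],"s1")
b=look("side",["mill","dock","roof_slot","short_glass","glass_cup","shot_glass"],"d1")
cv2.imwrite('pics/both.png',cv2.resize(np.vstack([a["pixels"],b["pixels"]])[:,:,::-1],(400,600)))
s=env.get_state();print(s["clock"],s["tcp_pos"],s["orientation"])
E
```

```text
scene mill [ 0.5328 -0.2885 -0.0017] 0.71
scene mill [ 0.4397 -0.2797 -0.0012] 0.63
scene dock [ 0.4858  0.0896 -0.007 ] 0.6
scene roof_slot [0.4894 0.0876 0.1094] 0.92
scene short_glass [ 0.5848  0.2117 -0.0015] 0.97
scene glass_cup [0.5203 0.293  0.0056] 0.88
scene shot_glass [ 0.4877  0.0879 -0.0008] 0.63
side mill [ 0.4372 -0.2764 -0.0029] 0.65
side mill [ 5.365e-01 -2.860e-01 -4.000e-04] 0.62
side dock [0.4886 0.0928 0.0007] 0.83
side roof_slot [0.4936 0.0912 0.1127] 0.91
side glass_cup [0.5222 0.2966 0.0017] 0.73
side shot_glass [ 0.4506 -0.4011  0.0031] 0.94
0.7 [ 0.23909868 -0.52300793  0.20366115] [9.05664827e-05 9.77106867e-01 2.12749060e-01 1.92440726e-05]
```

View pics/s1.png

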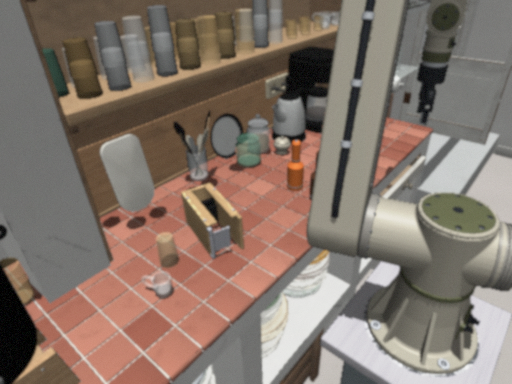

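View pics/d1.png

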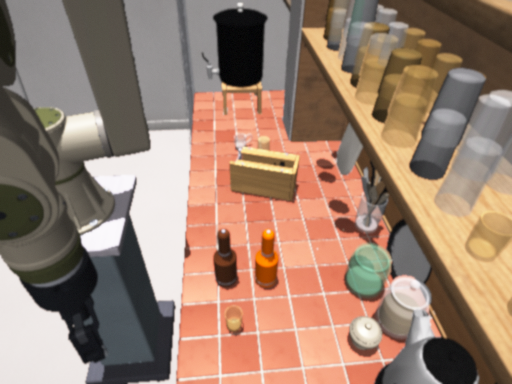

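The dark mill is at scene-hidden/side px (225,258), which matches (0.437,-0.277). The orange look-alike is at side px (267,258), the shot glass at (234,319), and the dock at scene px (213,218) with its mouth towards the robot. Next I fit the dock's yaw.

```bash
cat >> h.py <<'E'
def proj(p,X):
    X=np.atleast_2d(X);E=np.array(p["extrinsics"]);c=X@E[:3,:3].T+E[:3,3]
    f=p["pixels"].shape[0]/2/np.tan(np.radians(p["fovy"])/2)
    K=np.array([[f,0,p["cx"]],[0,f,p["cy"]],[0,0,1.]])
    d=np.array(p.get("distortion",np.zeros(5)),float)
    return cv2.projectPoints((c*[1,-1,-1])[:,None],np.zeros(3),np.zeros(3),K,d)[0][:,0]
E
python3 - <<'E'
from h import *
from scipy.optimize import minimize
V=[]
for c in ("scene","side"):
    p=env.read_camera(c); r=env.regions_of("dock",p)
    print({k:v for k,v in p.items() if k not in("pixels","extrinsics")},[(x["confidence"],x["mask"].sum()) for x in r[:3]])
    V.append((p,r[0]["mask"]))
    ys,xs=np.where(r[0]["mask"]);print(xs.min(),xs.max(),ys.min(),ys.max())
B=np.array([[x,y,z] for x in(0,.19) for y in(-.043,.05) for z in(0,.11)])
def T(q,B):
    c,s=np.cos(q[2]),np.sin(q[2]);return np.c_[q[0]+c*B[:,0]-s*B[:,1],q[1]+s*B[:,0]+c*B[:,1],B[:,2]]
def cost(q):
    t=0
    for p,m in V:
        h=cv2.convexHull(proj(p,T(q,B)).astype(np.float32)); im=np.zeros((384*4,512*4),np.uint8)
        cv2.fillConvexPoly(im,(h*4+2).astype(np.int32),255); im=cv2.resize(im,(512,384),interpolation=cv2.INTER_AREA)/255.
        t+=1-np.minimum(im,m).sum()/np.maximum(im,m).sum()
    return t
best=[]
for y in np.arange(-np.pi,np.pi,.15): best.append((cost([.487,.091,y]),y))
best.sort();print(best[:4])
for _,y in best[:3]:
    r=minimize(cost,[.487,.091,y],method="Nelder-Mead",options=dict(initial_simplex=[[.487,.091,y],[.5,.091,y],[.487,.105,y],[.487,.091,y+.15]],xatol=1e-4));print(r.x,r.fun)
ims=[]
for (p,m),(x0,y0) in zip(V,[(165,170),(215,130)]):
    ims.append(cv2.resize(p["pixels"][y0:y0+95,x0:x0+95,::-1],(400,400),interpolation=cv2.INTER_CUBIC))
cv2.imwrite("pics/dock.png",np.hstack(ims))
E
```

```text
{'fovy': 55.19216155571765, 'cx': 261.866537649921, 'cy': 193.8955082420422, 'shot': 3} [(0.91, np.int64(2672))]
181 243 183 257
{'fovy': 57.02041439663278, 'cx': 254.4592283681148, 'cy': 194.8746385246934, 'shot': 4} [(0.93, np.int64(2882))]
230 299 147 199
[(np.float64(0.2877725505352072), np.float64(-0.2915926535897948)), (np.float64(0.42966511797407714), np.float64(-0.4415926535897947)), (np.float64(0.5604838141566831), np.float64(-0.1415926535897949)), (np.float64(0.6851000790200233), np.float64(-0.5915926535897946))]
[ 0.48433478  0.09254507 -0.33514748] 0.23277683176976183
[ 0.48509655  0.09273331 -0.33568113] 0.23247432180798
[ 0.48464529  0.09206587 -0.33144765] 0.23297271988132884
```

View pics/dock.png

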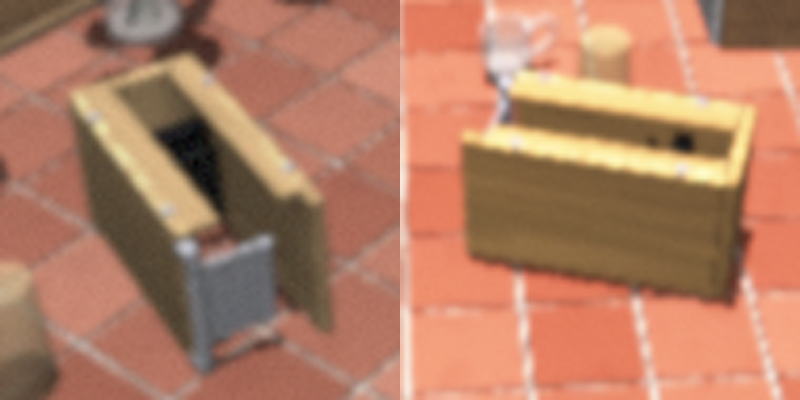

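The left crop shows the mouth and flap facing the robot, with the hinge post on the left (+y). The longer -y wall is on the right. I refit with the real shape.

```bash
python3 - <<'E'
from h import *
from scipy.optimize import minimize
V=[]
for c in ("scene","side"):
    p=env.read_camera(c); V.append((p,env.regions_of("dock",p)[0]["mask"]))
bx=lambda a,b,c,d,e,f:np.array([[x,y,z] for x in(a,b) for y in(c,d) for z in(e,f)])
def T(q,B):
    c,s=np.cos(q[2]),np.sin(q[2]);return np.c_[q[0]+c*B[:,0]-s*B[:,1],q[1]+s*B[:,0]+c*B[:,1],B[:,2]]
def cost(q,flap,L):
    P=[bx(-.01,.03,-.043,-.033,0,.11),bx(.008,L,-.043,-.02,.0,.11),bx(.008,L,.021,.05,0,.11),bx(L-.01,L,-.043,.05,0,.11)]
    if flap:P.append(bx(-.002,.002,-.008,.046,.023,.087))
    t=0
    for p,m in V:
        im=np.zeros((384*4,512*4),np.uint8)
        for B in P:
            h=cv2.convexHull(proj(p,T(q,B)).astype(np.float32)); cv2.fillConvexPoly(im,(h*4+2).astype(np.int32),255)
        im=cv2.resize(im,(512,384),interpolation=cv2.INTER_AREA)/255.
        t+=1-np.minimum(im,m).sum()/np.maximum(im,m).sum()
    return t
for flap in(0,1):
  for L in (.18,.19):
    y=-.33
    r=minimize(cost,[.487,.091,y],args=(flap,L),method="Nelder-Mead",options=dict(initial_simplex=[[.487,.091,y],[.5,.091,y],[.487,.105,y],[.487,.091,y+.15]],xatol=1e-4));print(flap,L,r.x,r.fun)
E
```

```text
Traceback (most recent call last):
IndexError: list index out of range
```

```bash
python3 - <<'E'
from h import *
from scipy.optimize import minimize
V=[]
for c in ("scene","side"):
    for k in range(5):
        p=env.read_camera(c); r=env.regions_of("dock",p)
        if r and r[0]["confidence"]>.5: V.append((p,r[0]["mask"]));break
bx=lambda a,b,c,d,e,f:np.array([[x,y,z] for x in(a,b) for y in(c,d) for z in(e,f)])
def T(q,B):
    c,s=np.cos(q[2]),np.sin(q[2]);return np.c_[q[0]+c*B[:,0]-s*B[:,1],q[1]+s*B[:,0]+c*B[:,1],B[:,2]]
def cost(q,flap,L):
    P=[bx(-.01,.03,-.043,-.033,0,.11),bx(.008,L,-.043,-.02,.0,.11),bx(.008,L,.021,.05,0,.11),bx(L-.01,L,-.043,.05,0,.11)]
    if flap:P.append(bx(-.002,.002,-.008,.046,.023,.087))
    t=0
    for p,m in V:
        im=np.zeros((384*4,512*4),np.uint8)
        for B in P:
            h=cv2.convexHull(proj(p,T(q,B)).astype(np.float32)); cv2.fillConvexPoly(im,(h*4+2).astype(np.int32),255)
        im=cv2.resize(im,(512,384),interpolation=cv2.INTER_AREA)/255.
        t+=1-np.minimum(im,m).sum()/np.maximum(im,m).sum()
    return t
for flap in(0,1):
  for L in (.18,.19):
    y=-.33
    r=minimize(cost,[.487,.091,y],args=(flap,L),method="Nelder-Mead",options=dict(initial_simplex=[[.487,.091,y],[.5,.091,y],[.487,.105,y],[.487,.091,y+.15]],xatol=1e-4));print(flap,L,r.x,r.fun)
s=env.get_state();print(s["clock"])
E
```

```text
0 0.18 [ 0.49063763  0.09038721 -0.33443452] 0.256485476615262
0 0.19 [ 0.48615142  0.09226767 -0.33459566] 0.21904149504913717
1 0.18 [ 0.49054562  0.08968675 -0.32792134] 0.20925443206265348
1 0.19 [ 0.48618428  0.09239872 -0.33690588] 0.17120433999143503
1.3
```

move_arm(
  targets=[
    [[50, -20, -30], [0, 0, -0.9], -1],
    [[110, -50, -56], [0, 0, -1.9], -1],
    [[165, -80, -70], [0, 0, -2.8], -1],
    [[220, -110, -70], [0, 0, -3.7], -1],
    [[270, -135, -70], [0, 0, -4.62], -1],
  ],
  squeeze=60,
)

```text
clock: 1.92
tcp_pos: [0.4269, -0.2899, 0.2743]
orientation: [0.001, 0.814, 0.581, 0.0]
wrist_force: [0.8, -0.0, 0.4]
finger_gap: 0.0854
grip_force: 0.0
```

```bash
cat >> h.py <<'E'
from scipy.spatial.transform import Rotation as R
def st():
    s=env.get_state();q=s["orientation"];M=R.from_quat([q[1],q[2],q[3],q[0]]).as_matrix()
    print("t",round(s["clock"],2),"tcp",np.round(s["tcp_pos"],4),"yaw_y",round(np.degrees(np.arctan2(M[1,1],M[0,1])),2),"z",np.round(M[:,2],3),"F",np.round(s["wrist_force"],1),"M",np.round(s["ft_torque"],2),"gap",s["finger_gap"],"g",s["grip_force"])
    return s,M
def wrist(things,save):
    s,M=st();p=env.read_camera("wrist")
    T=np.eye(4);T[:3,:3]=M;T[:3,3]=s["tcp_pos"];p["extrinsics"]=np.linalg.inv(T@np.array(p["mount"]))
    cv2.imwrite('pics/'+save+'.png',p["pixels"][:,:,::-1])
    for t in things:
        for r in env.landmark_of(t,p)[:3]: print("wrist",t,np.round(r["centre"],4),round(r["confidence"],2))
    return p
E
python3 - <<'E'
from h import *
p=wrist(["mill","shot_glass"],"w1");print(np.round(p["mount"],3),p["fovy"])
for n,X in dict(millbase=[.438,-.278,0],milltop=[.438,-.278,.172]).items():print(n,proj(p,X))
E
```

```text
t 1.93 tcp [ 0.4269 -0.2899  0.2743] yaw_y -18.95 z [ 0.001 -0.001 -1.   ] F [ 0.8 -0.   0.4] M [-0.01 -0.04  0.05] gap 0.08536133831218867 g 0.0
wrist mill [ 0.5354 -0.2905 -0.0013] 0.97
wrist mill [ 0.4384 -0.2795 -0.0047] 0.77
[[-0.     0.949  0.315  0.082]
 [ 1.     0.001 -0.001 -0.001]
 [-0.001  0.315 -0.949 -0.17 ]
 [ 0.     0.     0.     1.   ]] 58.94179813342391
millbase [[265.47604368 128.64158198]]
milltop [[268.98369086 160.28588944]]
```

View pics/w1.png

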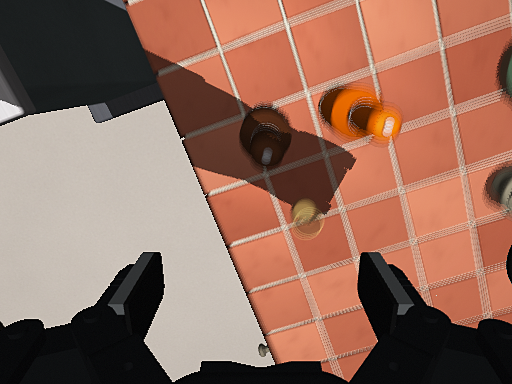

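The wrist view shows the dark mill at px (266,135), the orange one at (365,115) and the shot glass at (307,217). I fit the mill's silhouette for its exact position.

```bash
cat >> h.py <<'E'
from scipy.optimize import minimize
def fitmill(p,m,x0,z0=0):
    a=np.linspace(0,2*np.pi,24,endpoint=False);C=np.c_[np.cos(a),np.sin(a)]
    ring=lambda r,z:np.c_[C*r,np.full(24,z)]
    P=[np.vstack([ring(.028,0),ring(.028,.086)]),np.vstack([ring(.028,.086),ring(.0145,.1)]),np.vstack([ring(.0145,.1),ring(.0145,.166),ring(.012,.172)])]
    def c(q):
        im=np.zeros((384*4,512*4),np.uint8)
        for B in P: cv2.fillConvexPoly(im,(cv2.convexHull(proj(p,B+[q[0],q[1],z0]).astype(np.float32))*4+2).astype(np.int32),255)
        im=cv2.resize(im,(512,384),interpolation=cv2.INTER_AREA)/255.
        return 1-np.minimum(im,m).sum()/np.maximum(im,m).sum()
    x0=np.array(x0)
    r=minimize(c,x0,method="Nelder-Mead",options=dict(initial_simplex=[x0,x0+[.01,0],x0+[0,.01]],xatol=1e-4));return r.x,r.fun
E
python3 - <<'E'
from h import *
for cam in("wrist","side"):
    p=wrist([],"w2") if cam=="wrist" else env.read_camera(cam)
    for r in env.regions_of("mill",p)[:3]:
        print(cam,r["confidence"],r["mask"].sum(),np.mean(np.argwhere(r["mask"]),0)[::-1],fitmill(p,r["mask"],[.438,-.278]))
E
```

```text
t 2.08 tcp [ 0.4274 -0.2889  0.2739] yaw_y -18.92 z [ 0. -0. -1.] F [-0.5 -0.6  0.6] M [-0.02  0.06 -0.01] gap 0.08511981764736958 g 0.0
wrist 0.61 3522 [357.29812606 119.20073822] (array([ 0.438, -0.278]), np.float64(1.0))
wrist 0.6 2614 [264.2586075  140.18745218] (array([ 0.43559723, -0.27580923]), np.float64(0.032659220985807424))
side 0.87 985 [224.62944162 259.90050761] (array([ 0.4366035 , -0.27674469]), np.float64(0.09991960203004868))
side 0.83 1011 [266.3264095 260.5776459] (array([ 0.438, -0.278]), np.float64(1.0))
side 0.39 412 [233.39320388 317.91990291] (array([ 0.438, -0.278]), np.float64(1.0))
```

move_arm(
  targets=[
    [[14, 3, 0], [0, 0, 0], -1],
    [[14, 3, 50], [0, 0, 0], -1],
    [[14, 3, 100], [0, 0, 0], -1],
    [[14, 3, 135], [0, 0, 0], -1],
    [[14, 3, 146], [0, 0, 0], -1],
  ],
)

```text
clock: 2.9
tcp_pos: [0.4317, -0.2782, 0.1254]
orientation: [-0.002, 0.816, 0.578, -0.0]
wrist_force: [-0.1, 0.3, 0.4]
finger_gap: 0.0852
grip_force: 0.0
```

move_arm(
  targets=[
    [[0, 0, 0], [0, 0, 0], -0.2],
    [[0, 0, 0], [0, 0, 0], 0.3],
    [[0, 0, 0], [0, 0, 0], 1],
    [[0, 0, 0], [0, 0, 0], 1],
    [[0, 0, 0], [0, 0, 0], 1],
  ],
)

```text
clock: 3.52
tcp_pos: [0.4345, -0.28, 0.1293]
orientation: [0.002, 0.815, 0.579, 0.0]
wrist_force: [0.6, -0.5, 6.2]
finger_gap: 0.0257
grip_force: 58.9
```

```bash
python3 -c "
from h import *
st()"
```

```text
t 3.52 tcp [ 0.4345 -0.28    0.1293] yaw_y -19.23 z [ 0.003 -0.002 -1.   ] F [ 0.6 -0.5  6.2] M [0.08 0.02 0.02] gap 0.025668351758145386 g 58.91042572678998
```

move_arm(
  targets=[
    [[0, 0, -10], [0, 0, 0], 1],
    [[0, 0, -20], [0, 0, 0], 1],
    [[0, 0, -20], [0, 0, 0], 1],
  ],
)

```text
clock: 3.9
tcp_pos: [0.4336, -0.2795, 0.1484]
orientation: [0.001, 0.815, 0.579, 0.0]
wrist_force: [0.4, -0.8, -4.2]
finger_gap: 0.0259
grip_force: 59.5
```

```bash
python3 - <<'E'
from h import *
p=wrist([],"w3");s=env.get_state()
z=s["tcp_pos"][2]
pw=p;a=p["pixels"]
for r in env.regions_of("mill",p)[:2]:
    print(r["confidence"],r["mask"].sum(),np.mean(np.argwhere(r["mask"]),0)[::-1],[fitmill(p,r["mask"],[.436,-.277],z0) for z0 in(.01,.02)])
p=env.read_camera("side");b=p["pixels"][190:310,170:300]
for r in env.regions_of("mill",p)[:2]:
    print(r["confidence"],r["mask"].sum(),[fitmill(p,r["mask"],[.436,-.277],z0) for z0 in(.01,.02)])
cv2.imwrite("pics/g1.png",np.hstack([cv2.convertScaleAbs(a,alpha=1.7)[:,100:480],cv2.resize(b,(416,384))])[:,:,::-1])
E
```

```text
t 3.9 tcp [ 0.4336 -0.2795  0.1484] yaw_y -19.23 z [ 0.001 -0.001 -1.   ] F [ 0.4 -0.8 -4.2] M [-0.02  0.01  0.01] gap 0.02586599815087824 g 59.51654476310068
0.67 10388 [411.98276858 163.05987678] [(array([ 0.436, -0.277]), np.float64(1.0)), (array([ 0.436, -0.277]), np.float64(1.0))]
0.59 9038 [260.84144722 208.43848197] [(array([ 0.43312464, -0.27918317]), np.float64(0.039084301305465474)), (array([ 0.43511419, -0.27371981]), np.float64(0.06976442535570149))]
0.94 1076 [(array([ 0.43550032, -0.27007687]), np.float64(0.06280823299458127)), (array([ 0.43569631, -0.27727517]), np.float64(0.07203756585269416))]
0.86 1056 [(array([ 0.436, -0.277]), np.float64(1.0)), (array([ 0.436, -0.277]), np.float64(1.0))]
```

View pics/g1.png

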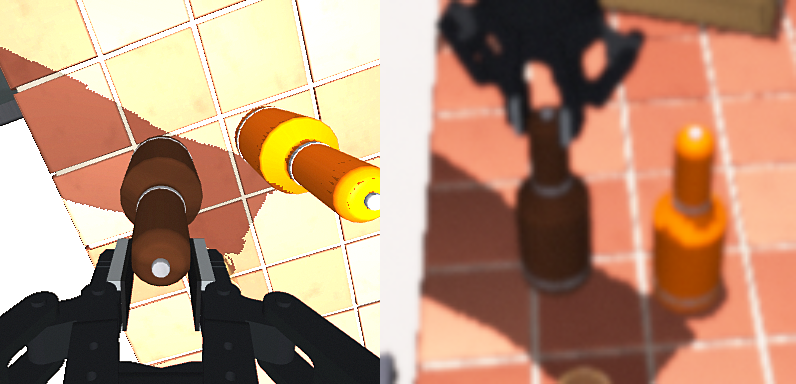

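The grasp is good: the mill hangs upright between the pads with about 4 N of weight, and its axis is about 4–5 mm along tool +x from the TCP. Now I carry it to in front of the dock's mouth.

move_arm(
  targets=[
    [[35, -35, 0], [0, 0, 0], 1],
    [[80, -60, 0], [0, 0, 0], 1],
    [[130, -85, 0], [0, 0, 0], 1],
    [[180, -110, 0], [0, 0, 0], 1],
    [[230, -130, 0], [0, 0, 0], 1],
  ],
)

```text
clock: 4.72
tcp_pos: [0.3854, -0.0175, 0.1474]
orientation: [0.0, 0.816, 0.579, -0.0]
wrist_force: [1.0, -0.8, -4.6]
finger_gap: 0.0261
grip_force: 59.7
```

move_arm(
  targets=[
    [[45, -15, 0], [0, 0, 0], 1],
    [[90, -30, 0], [0, 0, 0], 1],
    [[120, -30, 0], [0, 0, 0], 1],
    [[133, -30, 0], [0, 0, 0], 1],
    [[133, -30, 0], [0, 0, 0], 1],
  ],
)

```text
clock: 5.35
tcp_pos: [0.4017, 0.1165, 0.1473]
orientation: [0.0, 0.815, 0.58, -0.0]
wrist_force: [-0.8, -0.6, -3.1]
finger_gap: 0.0256
grip_force: 59.7
```

```bash
python3 - <<'E'
from h import *
p=wrist(["roof_slot","dock"],"w4");s,M=st()
D=np.array([.487,.0915]);u=np.array([.944,-.329]);n=np.array([.329,.944])
im=cv2.convertScaleAbs(p["pixels"],alpha=1.3)[:,:,::-1].copy()
for x,y,z in[(8,21,110),(8,-20,110),(8,50,110),(-10,-33,110),(-10,-43,110),(170,21,110),(170,-20,110),(190,50,110),(190,-43,110)]:
    q=proj(p,np.r_[D+u*x/1e3+n*y/1e3,z/1e3])[0];print((x,y),q.round(1));cv2.circle(im,tuple(int(v) for v in q),2,(0,255,0),-1)
for o in(0,4.5,8):
    q=proj(p,np.r_[s["tcp_pos"][:2]+M[:2,0]*o/1e3,.172+.02])[0];print("knob",o,q.round(1));cv2.circle(im,tuple(int(v) for v in q),2,(255,0,0),-1)
print("tcp in dock",(s["tcp_pos"][:2]-D)@u,(s["tcp_pos"][:2]-D)@n)
cv2.imwrite("pics/w4o.png",im)
for c in("scene","side"):look(c,["roof_slot","dock"])
E
```

```text
t 5.35 tcp [0.4017 0.1165 0.1473] yaw_y -19.16 z [-0. -0. -1.] F [-0.8 -0.6 -3.1] M [-0.   -0.03 -0.02] gap 0.025575375694764133 g 59.736229551635915
wrist roof_slot [0.4904 0.0911 0.1081] 0.88
wrist dock [ 0.4825  0.0885 -0.0031] 0.84
t 5.5 tcp [0.4013 0.1153 0.1473] yaw_y -19.31 z [-0.001 -0.001 -1.   ] F [-0.1  0.1 -3.6] M [-0.05 -0.02 -0.03] gap 0.02543150942999191 g 59.73724516501534
(8, 21) [414.6 168.7]
(8, -20) [405.8 227.8]
(8, 50) [421.5 122.4]
(-10, -33) [376.9 245.2]
(-10, -43) [375.3 258.1]
(170, 21) [670.6 168.8]
(170, -20) [647.3 227.9]
(190, 50) [721.9 122.6]
(190, -43) [664.2 258.2]
knob 0 [262.2 279.5]
knob 4.5 [262.2 270.3]
knob 8 [262.2 263. ]
tcp in dock -0.08871201211214232 -0.005700389343702661
scene roof_slot [0.4897 0.0879 0.11  ] 0.76
scene dock [ 0.4856  0.0897 -0.0035] 0.7
side roof_slot [0.4919 0.0896 0.1102] 0.92
side dock [ 0.4881  0.0887 -0.0022] 0.92
```

View pics/w4o.png

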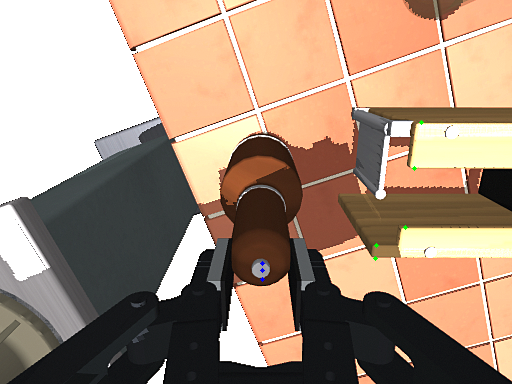

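The overlay matches the dock within about 1 px, so yaw and position are confirmed. The knob at (261,269) puts the axis 5 mm from the TCP, which is y ≈ -0.7 mm in the dock. I lower the mill and approach.

move_arm(
  targets=[
    [[1, 10, 7], [0, 0, 0], 1],
    [[1, 25, 14], [0, 0, 0], 1],
    [[1, 40, 14], [0, 0, 0], 1],
    [[1, 50, 14], [0, 0, 0], 1],
    [[1, 50, 14], [0, 0, 0], 1],
  ],
)

```text
clock: 6.42
tcp_pos: [0.4504, 0.1005, 0.1335]
orientation: [0.0, 0.816, 0.579, 0.0]
wrist_force: [-0.5, 0.5, -5.1]
finger_gap: 0.0257
grip_force: 59.8
```

move_arm(
  targets=[
    [[0, 7, 0], [0, 0, 0], 1],
    [[0, 14, 0], [0, 0, 0], 1],
    [[0, 21, 0], [0, 0, 0], 1],
    [[0, 28, 0], [0, 0, 0], 1],
    [[0, 34, 0], [0, 0, 0], 1],
  ],
)

```text
clock: 7.05
tcp_pos: [0.4809, 0.0894, 0.1332]
orientation: [-0.0, 0.815, 0.579, -0.001]
wrist_force: [-4.2, 0.2, -3.7]
finger_gap: 0.0255
grip_force: 59.8
```

```bash
python3 - <<'E'
from h import *
s,M=st()
D=np.array([.487,.0915]);u=np.array([.944,-.329]);n=np.array([.329,.944])
print("tcp in dock",(s["tcp_pos"][:2]-D)@u,(s["tcp_pos"][:2]-D)@n,"F",s["wrist_force"][:2]@u,s["wrist_force"][:2]@n)
E
```

```text
t 7.05 tcp [0.4809 0.0894 0.1332] yaw_y -19.22 z [-0.002 -0.    -1.   ] F [-4.2  0.2 -3.7] M [0.19 1.13 0.07] gap 0.025474689243975935 g 59.771581645788245
tcp in dock -0.005077235332343612 -0.00395302275441393 F -4.074075823814764 -1.1836504818887412
```

move_arm(
  targets=[
    [[0, 6, 0], [0, 0, 0], 1],
    [[0, 12, 0], [0, 0, 0], 1],
    [[0, 18, 0], [0, 0, 0], 1],
    [[0, 24, 0], [0, 0, 0], 1],
    [[0, 30, 0], [0, 0, 0], 1],
  ],
)

```text
clock: 7.68
tcp_pos: [0.51, 0.0795, 0.1335]
orientation: [0.0, 0.815, 0.579, -0.0]
wrist_force: [-4.4, -0.2, -4.1]
finger_gap: 0.0257
grip_force: 59.8
```

```bash
cat >> h.py <<'E'
def ds():
    s,M=st();D=np.array([.487,.0915]);u=np.array([.944,-.329]);n=np.array([.329,.944])
    print("tcp in dock",(s["tcp_pos"][:2]-D)@u,(s["tcp_pos"][:2]-D)@n,"F",s["wrist_force"][:2]@u,s["wrist_force"][:2]@n)
E
python3 - <<'E'
from h import *
ds()
p=wrist([],"w5")
q=env.read_camera("scene")["pixels"][165:275,150:270]
cv2.imwrite("pics/m1.png",np.hstack([p["pixels"][:,60:460],cv2.resize(q,(400,384))])[:,:,::-1])
E
```

```text
t 7.67 tcp [0.51   0.0795 0.1335] yaw_y -19.24 z [-0. -0. -1.] F [-4.4 -0.2 -4.1] M [0.04 1.24 0.04] gap 0.025660505397320614 g 59.7673899300662
tcp in dock 0.025717631576329766 -0.003792488826146034 F -4.073372343316591 -1.662192749828244
t 7.67 tcp [0.51   0.0795 0.1335] yaw_y -19.24 z [-0. -0. -1.] F [-4.4 -0.2 -4.1] M [0.04 1.24 0.04] gap 0.025660505397320614 g 59.7673899300662
```

View pics/m1.png

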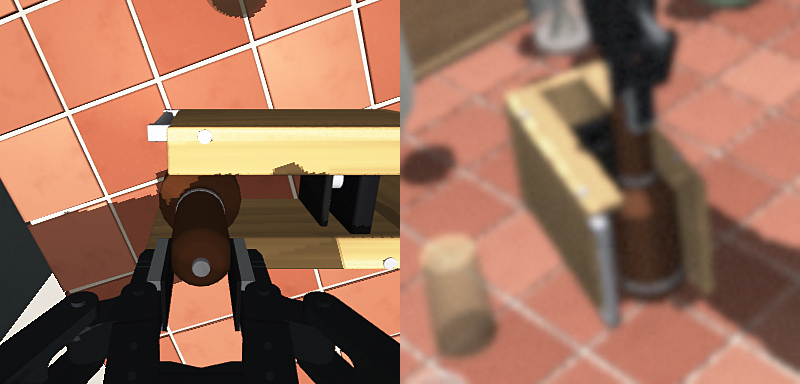

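The mill stands upright in the mouth with the flap swung open, and the slot is centred on the neck. The pad shows ahead at crop px (325,200). I go on and feel for it.

move_arm(
  targets=[
    [[0, 8, 0], [0, 0, 0], 1],
    [[0, 16, 0], [0, 0, 0], 1],
    [[0, 24, 0], [0, 0, 0], 1],
    [[0, 32, 0], [0, 0, 0], 1],
    [[0, 40, 0], [0, 0, 0], 1],
  ],
)

```text
clock: 8.4
tcp_pos: [0.5495, 0.0665, 0.134]
orientation: [0.001, 0.815, 0.579, 0.001]
wrist_force: [0.0, 0.4, -3.7]
finger_gap: 0.0259
grip_force: 59.9
```

```bash
python3 - <<'E'
from h import *
ds()
E
```

```text
t 8.4 tcp [0.5495 0.0665 0.134 ] yaw_y -19.24 z [ 0.003  0.    -1.   ] F [ 0.   0.4 -3.7] M [ 0.16 -0.06  0.  ] gap 0.025874721754980668 g 59.87641090614488
tcp in dock 0.06720285437813382 -0.003091327221200086 F -0.07400146362907734 0.3602847339857312
```

move_arm(
  targets=[
    [[0, 2, 0], [0, 0, 0], 1],
    [[0, 4, 0], [0, 0, 0], 1],
    [[0, 6, 0], [0, 0, 0], 1],
  ],
)

```text
clock: 8.78
tcp_pos: [0.5532, 0.0647, 0.1336]
orientation: [0.0, 0.815, 0.579, 0.0]
wrist_force: [-0.6, -0.5, -4.5]
finger_gap: 0.0256
grip_force: 59.9
```

```bash
python3 - <<'E'
from h import *
ds()
E
```

```text
t 8.78 tcp [0.5532 0.0647 0.1336] yaw_y -19.22 z [ 0.  0. -1.] F [-0.6 -0.5 -4.5] M [ 0.01  0.06 -0.03] gap 0.025600270789330325 g 59.876515930955065
tcp in dock 0.0713167238408285 -0.0035164389452254233 F -0.40124930652708607 -0.6178470847756443
```

move_arm(
  targets=[
    [[0, 2, 0], [0, 0, 0], 1],
    [[0, 4, 0], [0, 0, 0], 1],
    [[0, 5, 0], [0, 0, 0], 1],
  ],
)

```text
clock: 9.15
tcp_pos: [0.558, 0.0629, 0.1335]
orientation: [0.0, 0.815, 0.579, -0.0]
wrist_force: [-0.0, 0.6, -4.5]
finger_gap: 0.026
grip_force: 59.9
```

```bash
python3 -c "
from h import *
ds()"
```

```text
t 9.15 tcp [0.558  0.0629 0.1335] yaw_y -19.23 z [ 0. -0. -1.] F [-0.   0.6 -4.5] M [-0.03 -0.02 -0.01] gap 0.02599865721933537 g 59.87731092784088
tcp in dock 0.07639320349195383 -0.0036240771840593995 F -0.22084909651210025 0.5067681441326662
```

move_arm(
  targets=[
    [[0, 2, 0], [0, 0, 0], 1],
    [[0, 4, 0], [0, 0, 0], 1],
    [[0, 4, 0], [0, 0, 0], 1],
  ],
)

```text
clock: 9.52
tcp_pos: [0.5619, 0.0615, 0.1335]
orientation: [0.0, 0.815, 0.579, 0.0]
wrist_force: [0.6, 0.6, -4.1]
finger_gap: 0.0258
grip_force: 59.9
```

```bash
python3 -c "
from h import *
ds()"
```

```text
t 9.53 tcp [0.5619 0.0615 0.1335] yaw_y -19.24 z [ 0. -0. -1.] F [ 0.6  0.6 -4.1] M [-0.01  0.04  0.02] gap 0.02582450328628687 g 59.877111056557624
tcp in dock 0.08052653452226798 -0.0036572722153679345 F 0.35401249431730364 0.7748406479002352
```

move_arm(
  targets=[
    [[0, 2, 0], [0, 0, 0], 1],
    [[0, 4, 0], [0, 0, 0], 1],
    [[0, 4, 0], [0, 0, 0], 1],
  ],
)

```text
clock: 9.9
tcp_pos: [0.5653, 0.0603, 0.1335]
orientation: [-0.0, 0.815, 0.579, -0.0]
wrist_force: [-1.1, -0.5, -3.9]
finger_gap: 0.026
grip_force: 59.9
```

```bash
python3 -c "
from h import *
ds()"
```

```text
t 9.9 tcp [0.5653 0.0603 0.1335] yaw_y -19.24 z [-0.  0. -1.] F [-1.1 -0.5 -3.9] M [0.06 0.15 0.  ] gap 0.026030677232436857 g 59.91172854912293
tcp in dock 0.08422353776822965 -0.003673404983756764 F -0.8564937983296765 -0.8274180943590981
```

move_arm(
  targets=[
    [[0, 2, 0], [0, 0, 0], 1],
    [[0, 4, 0], [0, 0, 0], 1],
    [[0, 4, 0], [0, 0, 0], 1],
  ],
)

```text
clock: 10.28
tcp_pos: [0.5688, 0.0591, 0.1335]
orientation: [-0.0, 0.815, 0.579, -0.0]
wrist_force: [-1.9, 0.8, -2.2]
finger_gap: 0.0263
grip_force: 60.0
```

```bash
python3 -c "
from h import *
ds()"
```

```text
t 10.28 tcp [0.5688 0.0591 0.1335] yaw_y -19.23 z [-0.001  0.    -1.   ] F [-1.9  0.8 -2.2] M [ 0.16  0.68 -0.  ] gap 0.026299132396672725 g 60.047483519430216
tcp in dock 0.08790970718751796 -0.003671812016691865 F -2.0906234257689427 0.16712377800767023
```

The pad touches at TCP x ≈ 0.084 and is now about 4 mm in. I press 3.5 mm more and hold.

move_arm(
  targets=[
    [[0, 2, 0], [0, 0, 0], 1],
    [[0, 3.5, 0], [0, 0, 0], 1],
    [[0, 3.5, 0], [0, 0, 0], 1],
    [[0, 3.5, 0], [0, 0, 0], 1],
  ],
)

```text
clock: 10.78
tcp_pos: [0.5722, 0.0579, 0.1335]
orientation: [-0.0, 0.815, 0.579, -0.0]
wrist_force: [-4.0, 1.3, -1.4]
finger_gap: 0.0261
grip_force: 60.1
```

```bash
python3 -c "
from h import *
ds()"
```

```text
t 10.78 tcp [0.5722 0.0579 0.1335] yaw_y -19.23 z [-0.001  0.    -1.   ] F [-4.   1.3 -1.4] M [0.39 1.16 0.03] gap 0.026052632459996297 g 60.14332853257656
tcp in dock 0.09143936440292362 -0.003656126611677963 F -4.166804716087995 -0.05887491776406035
```

move_arm(
  targets=[
    [[0, 0, 0], [0, 0, 0], 1],
    [[0, -1, 1.5], [0, 0, 0], 1],
    [[0, -2.5, 2.5], [0, 0, 0], 1],
    [[0, -4, 3.5], [0, 0, 0], 1],
    [[0, -4, 3.5], [0, 0, 0], 1],
  ],
)

```text
clock: 11.4
tcp_pos: [0.5689, 0.0591, 0.13]
orientation: [0.0, 0.815, 0.579, 0.0]
wrist_force: [-3.0, 0.7, -3.9]
finger_gap: 0.0258
grip_force: 59.9
```

```bash
python3 -c "
from h import *
ds()"
```

```text
t 11.4 tcp [0.5689 0.0591 0.13  ] yaw_y -19.23 z [ 0. -0. -1.] F [-3.   0.7 -3.9] M [0.26 0.71 0.01] gap 0.02584860074138127 g 59.93134338725213
tcp in dock 0.0879421685059018 -0.003646605298340578 F -3.0573259690338497 -0.29457918896611307
```

move_arm(
  targets=[
    [[0, -1, 0.5], [0, 0, 0], 1],
    [[0, -1, 1], [0, 0, 0], 1],
    [[0, -1, 1], [0, 0, 0], 1],
  ],
)

```text
clock: 11.78
tcp_pos: [0.5682, 0.0594, 0.1295]
orientation: [0.0, 0.815, 0.579, 0.0]
wrist_force: [-1.8, 0.7, 0.6]
finger_gap: 0.0258
grip_force: 60.3
```

```bash
python3 -c "
from h import *
ds()"
```

```text
t 11.78 tcp [0.5682 0.0594 0.1295] yaw_y -19.23 z [ 0.001 -0.    -1.   ] F [-1.8  0.7  0.6] M [ 0.15  0.68 -0.01] gap 0.025762108057865635 g 60.32542586408567
tcp in dock 0.08717016555938478 -0.003597333775340629 F -1.9302295616458631 0.09160549335960837
```

move_arm(
  targets=[
    [[0, -1, 0], [0, 0, 0], 1],
    [[0, -1, 0], [0, 0, 0], 0.3],
    [[0, -1, 0], [0, 0, 0], 0],
    [[0, -1, 0], [0, 0, 0], -0.4],
    [[0, -1, 0], [0, 0, 0], -0.8],
  ],
  squeeze=20,
)

```text
clock: 12.4
tcp_pos: [0.5672, 0.0597, 0.1293]
orientation: [0.0, 0.815, 0.579, 0.0]
wrist_force: [-0.2, 0.3, 0.3]
finger_gap: 0.0757
grip_force: 0.0
```

move_arm(
  targets=[
    [[0, 0, 0], [0, 0, 0], -1],
    [[0, 0, -5], [0, 0, 0], -1],
    [[0, 0, -30], [0, 0, 0], -1],
    [[0, 0, -70], [0, 0, 0], -1],
    [[0, 0, -110], [0, 0, 0], -1],
  ],
)

```text
clock: 13.02
tcp_pos: [0.5667, 0.0598, 0.2404]
orientation: [0.0, 0.815, 0.579, -0.0]
wrist_force: [0.8, 0.2, 0.4]
finger_gap: 0.0856
grip_force: 0.0
```

```bash
python3 - <<'E'
from h import *
ds()
p=wrist([],"w6")
for c in("wrist","side","scene"):
    if c!="wrist": p=env.read_camera(c)
    for t in("mill",):
        for r in env.landmark_of(t,p)[:3]:
            v=np.array(r["centre"]);d=v[:2]-[.487,.0915];print(c,v.round(4),round(r["confidence"],2),"dock",d@[.944,-.329],d@[.329,.944])
    if c=="wrist":w=p["pixels"]
    if c=="scene":q=p["pixels"][165:275,150:270]
cv2.imwrite("pics/m2.png",np.hstack([w[:,60:460],cv2.resize(q,(400,384))])[:,:,::-1])
E
```

```text
t 13.03 tcp [0.5667 0.0598 0.2404] yaw_y -19.23 z [-0. -0. -1.] F [0.8 0.2 0.4] M [-0.04 -0.06 -0.  ] gap 0.08564139663161201 g 0.0
tcp in dock 0.08563154880640424 -0.0036899476124981814 F 0.726070828248726 0.48387281692548845
t 13.03 tcp [0.5667 0.0598 0.2404] yaw_y -19.23 z [-0. -0. -1.] F [0.8 0.2 0.4] M [-0.04 -0.06 -0.  ] gap 0.08564139663161201 g 0.0
wrist [ 0.5743  0.0636 -0.0015] 0.82 dock 0.09159030000000003 0.0023841000000000235
wrist [ 0.5375 -0.2897 -0.0014] 0.81 dock 0.17308679999999999 -0.34323829999999994
side [ 0.5368 -0.2866  0.    ] 0.75 dock 0.17140610000000006 -0.34054219999999996
scene [ 0.5706  0.0607 -0.002 ] 0.7 dock 0.0890516 -0.0015707999999999942
scene [ 0.5332 -0.2851 -0.006 ] 0.65 dock 0.16751420000000003 -0.3403106
```

View pics/m2.png

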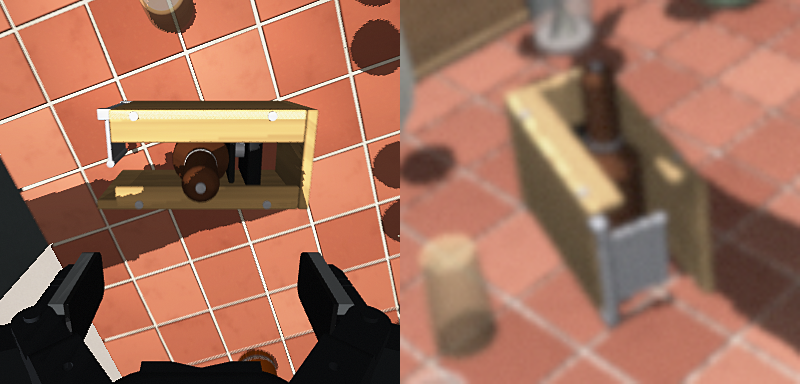

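The mill stands upright against the pad at crop px (195,170), with the flap shut at (638,255) and the short glass untouched. I hand in.

```bash
python3 -c "
from h import *
print(env.hand_in())"
```

```text
the job is handed in; nothing more can be done
None
```

The job is handed in, with no verdict returned: the mill stands upright and released in the dock after being pressed about 7 mm into the pad (about 4 N). In the last pictures the flap is shut and the mill sits against the pad. I placed it with roughly 2 mm of pad compression left, but could not read the pad directly. I saw nothing touch the glasses or the cup, though only the short glass is in that last close-up.

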